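# Snap the sanding bar into its sprung bench holder

## Robot

A 6-joint arm with a two-finger parallel gripper is mounted at the origin on a cart in front of the work surface, level with it; the furniture and walls round the work are solid. World frame = base frame: x ahead of the robot, y to its left, z up, the work surface at z = 0. Lengths are in m, angles in rad, forces in N, time in s.
With the tool pointing down it reaches from about 0.35 to 0.775 m from the base axis. Payload 5.5 kg.
Tool frame: the origin (TCP) lies on the centre line of the jaws, within the pads' length; the fingertips stand 8 mm ahead of it and the grasp point (between the pads) lies 11 mm behind it; z points along the fingers, y is the direction in which the jaws open and shut (so a half turn about z gives the same grasp; the last joint's range is limited). The gripper opens to 85 mm and grips with 20 to 120 N. Pads are 22 mm wide; open, the fingers measure 114 mm over their backs; the gripper's body (76 mm by 85 mm) begins 54 mm behind the grasp point. The pads swing forward as they close: fully open they stand 13 mm farther back than shut.
Start: joints at [1.118, 0.313, 0.046, 1.304, 0, 1.431], TCP at [0.177, 0.547, 0.239] pointing down, gripper open.
Joint ranges: [-2.76, 2.76], [-0.86, 1.69], [-1.03, 1.26], [-2.2, 2.34], [-1.47, 1.5], [-3.14, 3.14]. Speed limits (rad/s): [2.57, 2.57, 3.14, 3.14, 3.14, 3.14].

## Interface

Orientations are given as a unit quaternion [w, x, y, z].
In Python, from workcell import env gives the robot as it stands. The module is installed in compiled form; this text tells all that it offers.
- The arm moves only by the tool play_rows, never from a script. Its argument "steps" is a list of rows, each an object with "claw": the closure in counts, from 0 (fully open) to 255 (shut); "dp": the shift along the tool's x, y, z in m, a list of three; "angular": the turn, a rotation vector about the tool's x, y, z in degrees, a list of three. In form: [{"claw": claw, "dp": [dx, dy, dz], "angular": [wx, wy, wz]}, ...]. A call has exactly 8 rows; each row shifts and turns the commanded pose from where the row before left it, along the tool's axes as they then stand; what a row does not reach is not made up. A row lasts 1/12 s, in which the tool goes at most 41.7 mm and 7.16 degrees, less where a joint would pass 70% of its speed; a pose out of reach is approached as far as the arm can. A call is refused whole if a number of a shift passes 0.0417 or a number of a turn 7.16, either way. A call with a gripper value outside its range is refused whole. The fingers move at their own pace and stop on an object; "force" is the grip in N (left out, the last holds). Time passes only in rows, so rows that do not move let the fingers close, or fill a call up. It gives the time, the measured TCP pose, the force and the opening at its end, in the units of the state.
- env.get_state(): the state, without advancing time (a new reading comes with each control period).
- env.read_camera(name): name is "scene" or "top" or "wrist"; returns (picture, depth): 420x560x3 uint8, red, green, blue; 420x560 float32, m along the optical axis (not along the pixel's ray), 0 where there is no reading.
- env.calibration(name): a dict with "fx", "fy", "cx", "cy" (pixels), "world_from_camera" (4x4, takes a point from camera to world coordinates); the wrist camera has in their place "hand_eye" (4x4, takes a point from camera to tool coordinates, whose origin is the TCP and whose axes are the flange's). Camera axes: x right, y down, z forward; pixel columns grow to the right and rows downward; lengths in m; the calibration is good to about 2 mm. A picture is of the moment at which its call begins: read the wrist's pose just before it. calibration takes no time and is no camera call.
- env.hand_in(): hands the job in, once; it reports no verdict.
The state is a dict: "clock": time; "joint_pos": joint angles; "qvel": joint speeds; "tau": joint torques, N m; "tcp_pos": TCP position; "orientation": TCP orientation; "wrist_force": force on the tool from outside, world axes, zero at the start; "ft_torque": the same for the moment, N m; "finger_gap": finger opening in m.
Only numpy, scipy, OpenCV 4.12 (cv2) and the standard library are available. Lean on these libraries where they do the work, as an engineer would, in place of code of your own. Each camera call takes 0.05 s, during which the arm holds its last target. There are 200 camera calls.

## Task

Fit the wooden sanding bar with the chamfered ends into its bench holder: lay it chamfers down, level along the holder, on the noses of the two spring clips and let it go there. Then press it down from above, firmly but without forcing it, until it sinks onto the sprung bed and both clips have snapped over its top edges. Leave the other things on the bench where they are.

Things in the scene. Friction and masses are not known exactly. Their poses are not given: they have to be found in the camera images.
- bar_center (a point): Centre, half-way up, of the sanding bar: pale wood, speckled brown abrasive top, 34 mm wide (x), 150 long (y), 22 high (z), 0.12 kg. Lower end edges chamfered: underside 138 mm long, ends slope out over the lowest 10 mm to 150 mm; upper 12 mm of the ends upright, top edges square. Lies chamfers down, z up; may go in either end first. Grasp across the 34 mm width at mid-length.
- stand: The bench holder, fixed. Origin: middle of the underside of its dark steel foot (84 mm along x, 150 along y, 12 high); z up. The bar belongs in its head lengthwise along y, centred over the origin. The head's height differs each time and is NOT reported: the underside of its board is h = 46 to 76 mm above the origin; find it by touch or sight. Over 70 N on the holder is forcing it.
- sleeve_top (a point): Top of the foot's 40 mm square sleeve, 46 mm above the stand's origin. Above it, on a clamped post, the head: aluminium board 46 x 184 mm. Four cheeks at y = +-50 mm, 18 mm long each, inner faces 39 mm apart, flared from 64 to 71 mm above h, guide the bar sideways; the middle 80 mm of both sides is open for fingers. Bar laid on the closed clips: underside about 48 mm above h, top 70.
- clip_left (a joint): Outward swing (rad) of the steel spring clip at the head's +y end: 0 closed, 0.11 while the bar's end passes, near 0 once snapped over it. Pivot 36 mm below its nose, a roll of 4 mm radius along x, 24 mm wide, centre 50 mm above h at y = 75 mm (142 mm clear between closed noses). Flared lip above, up to 66 mm above h, y = 83 mm.
- clip_right (a joint): The same for the mirrored clip at the -y end. Pressing the bar's middle with shut fingers takes about 10 to 18 N over the first few mm to spread both clips; it then goes lightly for some 15 mm, then harder again on the sprung bed, and only about 24 mm below where the bar was laid do the clips snap over its top edges, its top then 46 mm above h.
- bed (a joint): How far the sprung bed (black rubber plate 26 x 110 mm in the middle of the head, top 30 mm above h when up) is pushed down, m: 0 up, about 0.006 when the bar is held under both clips, 0.011 at its hard stop. It pushes up with 2 N at first, 6 N at the stop.
- sanding_block: A loose bystander: wooden sanding block, 60 x 106 x 33 mm, long along its y, origin in the middle of its underside. It must not be shifted by more than 30 mm.

How it is judged:
By the outcome, as a careful person would: the job done as asked, in the order asked, and still so for the second after the job is handed in, with the robot touching nothing.
It also fails if it takes over 56 s, if anything falls off the work surface, if the arm or the gripper's body presses on something with over 40 N, if the wrist force passes 120 N, or if a joint passes its speed limit or range.

## Working session

There is one attempt and no reset: what is moved stays moved. The work goes in short steps, Python scripts to look and compute and a tool call to move; the robot and the scene stay as the last step left them, time stands still between calls to the robot, and variables do not carry over. Pictures are saved under pics/ and viewed, about 8 in all and at most 12, crops included, and the job is handed in when it is done.

Besides the shell and the picture viewer there is one more tool, called after "Request:" as a command line: name --argument value ..., lists and objects as JSON in quotes. play_rows: Moves the arm, as the interface text tells. Its arguments: {"type":"object","properties":{"steps":{"type":"array","items":{"type":"object","properties":{"claw":{"type":"number"},"dp":{"type":"array","items":{"type":"number"}},"angular":{"type":"array","items":{"type":"number"}}}}},"force":{"type":"number"}},"required":["steps"]}

```bash
mkdir -p pics; cat > h.py <<'E'
import numpy as np, cv2
from workcell import env
def cloud(name,st=None):
    img,d=env.read_camera(name);c=env.calibration(name)
    v,u=np.mgrid[:420,:560]
    P=np.stack([(u-c['cx'])/c['fx']*d,(v-c['cy'])/c['fy']*d,d],-1)
    if name=='wrist':
        from scipy.spatial.transform import Rotation as R
        s=st; q=s['orientation'];T=np.eye(4);T[:3,:3]=R.from_quat([q[1],q[2],q[3],q[0]]).as_matrix();T[:3,3]=s['tcp_pos']
        M=T@c['hand_eye']
    else: M=np.array(c['world_from_camera'])
    W=P@M[:3,:3].T+M[:3,3]; W[d==0]=np.nan
    return img,W
E
python3 - <<'E'
from h import *
s=env.get_state();print(s)
a,W=cloud('top');b,V=cloud('scene')
np.save('top.npy',W);np.save('scene.npy',V);np.save('topi.npy',a);np.save('scenei.npy',b)
cv2.imwrite('pics/top.png',a[...,::-1]);cv2.imwrite('pics/scene.png',b[...,::-1])
print(env.calibration('top'),env.calibration('wrist'))
E
```

```text
{'clock': 0.0, 'joint_pos': array([1.11839325e+00, 3.14019638e-01, 4.49723049e-02, 1.30362190e+00,
       1.00763603e-06, 1.43117973e+00]), 'qvel': array([ 0.00072287,  0.00119877, -0.00024204, -0.00046531,  0.00146818,
       -0.00043286]), 'tau': array([ 1.11399511e-04, -4.80629933e+01,  2.98533243e+01,  1.95029809e-02,
       -2.93596649e-04,  2.71285522e-06]), 'tcp_pos': array([0.17672715, 0.54663277, 0.2383952 ]), 'orientation': array([-2.73651179e-04,  1.55756419e-01,  9.87795050e-01, -8.95579148e-04]), 'wrist_force': array([-0.34088305, -0.71958844,  1.01501773]), 'ft_torque': array([0.00504898, 0.00345572, 0.00822868]), 'finger_gap': 0.08523024926640212}
{'fx': 441.7576020138628, 'fy': 441.7576020138628, 'cx': 281.6007494233864, 'cy': 201.88344316432566, 'world_from_camera': array([[ 2.29568363e-02, -9.96015383e-01,  8.61762168e-02,
         4.23720817e-01],
       [-9.99732877e-01, -2.31020060e-02, -6.87537376e-04,
        -2.22149554e-02],
       [ 2.67564128e-03, -8.61374134e-02, -9.96279673e-01,
         1.09746126e+00],
       [ 0.00000000e+00,  0.00000000e+00,  0.00000000e+00,
         1.00000000e+00]])} {'fx': 316.1839316298644, 'fy': 316.1839316298644, 'cx': 277.6366764830233, 'cy': 207.49132221129318, 'hand_eye': array([[ 3.22506539e-04, -9.64688593e-01, -2.63392890e-01,
         6.62339318e-02],
       [ 9.99999817e-01,  4.46063830e-04, -4.09298096e-04,
        -2.04661679e-05],
       [ 5.12335245e-04, -2.63392710e-01,  9.64688560e-01,
        -1.34855437e-01],
       [ 0.00000000e+00,  0.00000000e+00,  0.00000000e+00,
         1.00000000e+00]])}
```

View pics/top.png

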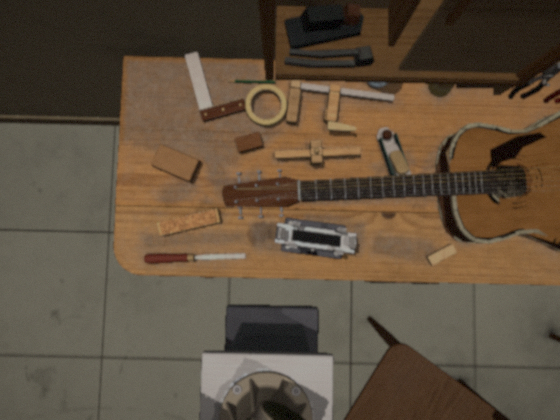

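View pics/scene.png

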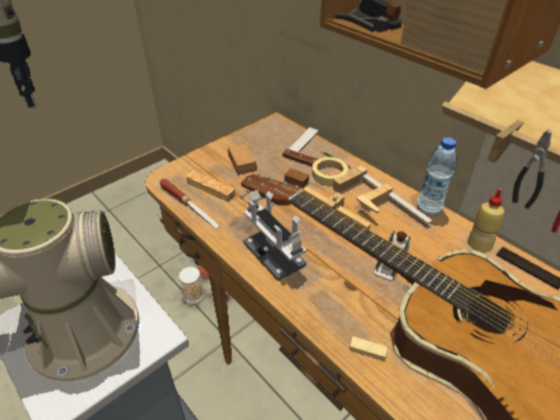

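The top view shows the speckled bar at about (188,221), the holder at (316,238) and the sanding block at (176,163). The guitar head is at (260,192), close beyond the holder. The scene view confirms this layout.

```bash
python3 - <<'E'
from h import *
for n in('top','scene'):
    W=np.load(n+'.npy');I=np.load(n+'i.npy')
    z=W[...,2];x=W[...,0];y=W[...,1]
    print(n,'table z',np.nanmedian(z[(abs(z)<.02)&(x>.3)&(x<.6)]))
    # bar
    m=(z>.012)&(z<.04)
    if n=='top': bb=(150,205,225,240)
    else: bb=(180,165,240,205)
    mm=np.zeros_like(m);mm[bb[1]:bb[3],bb[0]:bb[2]]=1;m&=mm
    mt=m&(z>.017)
    p=np.stack([x[mt],y[mt]],1).astype(np.float32)
    print('bar',cv2.minAreaRect(p),p.mean(0),np.median(z[mt]),len(p))
    # holder: points by height
    cx,cy=(.35,-.1)
    mm=(z>.045)&(abs(x-.33)<.12)&(abs(y+.1)<.16)
    print('holder z pct',np.percentile(z[mm],[1,10,25,50,75,90,99]))
    print(np.histogram(z[mm],bins=np.arange(.045,.16,.005)))
    for lo,hi in((.004,.02),(.06,.09),(.09,.105),(.105,.12),(.12,.15)):
        k=(z>lo)&(z<hi)&(abs(x-.33)<.12)&(abs(y+.1)<.14)
        if k.sum()>5:
            p=np.stack([x[k],y[k]],1).astype(np.float32);print(lo,hi,k.sum(),cv2.minAreaRect(p),np.median(p,0))
I=np.load('topi.npy');c=I[195:280,130:380]
a=cv2.resize(c,None,fx=3.2,fy=3.2,interpolation=cv2.INTER_CUBIC)
I=np.load('scenei.npy');c=I[180:285,160:320]
b=cv2.resize(c,(480,315),interpolation=cv2.INTER_CUBIC)
o=np.zeros((600,800,3),np.uint8);o[:272]=a;o[280:595,:480]=b
cv2.imwrite('pics/c1.png',cv2.convertScaleAbs(o,alpha=1.5)[...,::-1])
E
```

```text
top table z 0.0009439770168011563
bar ((0.4640461504459381, 0.2038954794406891), (0.03461385518312454, 0.15033867955207825), 14.556071281433105) [0.46380407 0.20329739] 0.024056694123825717 874
holder z pct [0.0799232  0.08196203 0.08376763 0.10107929 0.10463727 0.13438617
 0.1437653 ]
(array([  4,   0,   0,   0,   0,   0,  12, 495, 140,  19,  26, 443, 102,
         2,   9,  22,  30,  38,  66,  68,   7,   0]), array([0.045, 0.05 , 0.055, 0.06 , 0.065, 0.07 , 0.075, 0.08 , 0.085,
       0.09 , 0.095, 0.1  , 0.105, 0.11 , 0.115, 0.12 , 0.125, 0.13 ,
       0.135, 0.14 , 0.145, 0.15 , 0.155]))
0.004 0.02 580 ((0.3898881673812866, -0.09964439272880554), (0.11367723345756531, 0.278270959854126), 0.7558009624481201) [ 0.395813   -0.08776864]
0.06 0.09 647 ((0.4303756058216095, -0.10125207155942917), (0.18355244398117065, 0.045737143605947495), 84.9134292602539) [ 0.42247    -0.12397049]
0.09 0.105 488 ((0.4364365041255951, -0.09951530396938324), (0.1776183694601059, 0.03543796390295029), 83.74789428710938) [ 0.43237042 -0.09970755]
0.105 0.12 113 ((0.4351501762866974, -0.08481643348932266)
[... 875 characters left out ...]
.10474816709756851), (0.1529853790998459, 0.06989703327417374), 86.59746551513672) [ 0.41209063 -0.13008273]
0.06 0.09 641 ((0.43119943141937256, -0.10561387240886688), (0.18447698652744293, 0.04688282310962677), 83.87092590332031) [ 0.41752625 -0.131064  ]
0.09 0.105 504 ((0.4316616654396057, -0.10670171678066254), (0.1776903122663498, 0.0457475408911705), 83.5074462890625) [ 0.4300264  -0.10713695]
0.105 0.12 157 ((0.43122467398643494, -0.10577487200498581), (0.17624768614768982, 0.0448184460401535), 84.07068634033203) [ 0.42020518 -0.16312267]
0.12 0.15 256 ((0.4254131317138672, -0.10467050969600677), (0.16765104234218597, 0.05164051055908203), 88.47483825683594) [ 0.4308197  -0.14986685]
```

View pics/c1.png

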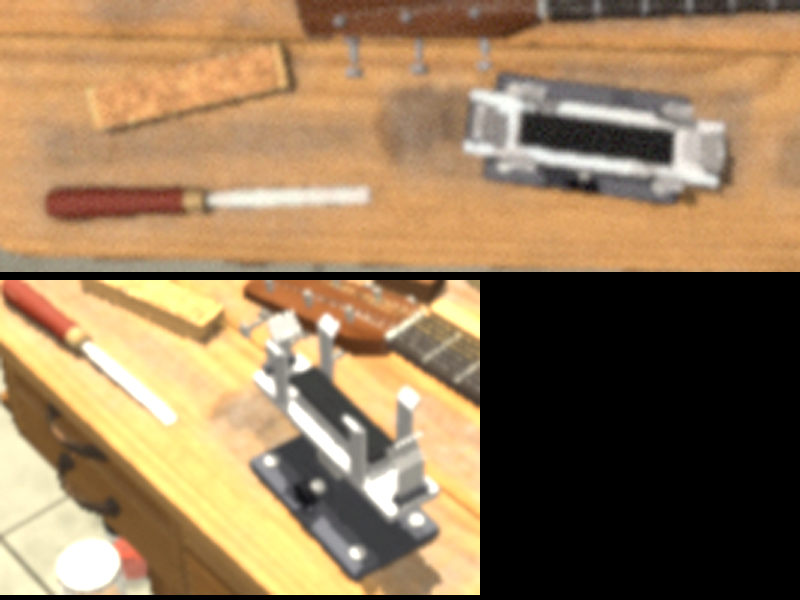

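```bash
cat >> h.py <<'E'
from scipy.spatial.transform import Rotation as R
def pose(s=None):
    s=s or env.get_state();q=s['orientation']
    return np.array(s['tcp_pos']),R.from_quat([q[1],q[2],q[3],q[0]])
def target_R(yh): # tool down, tool y heading yh deg
    a=np.radians(yh);y=np.array([np.cos(a),np.sin(a),0]);z=np.array([0,0,-1.]);x=np.cross(y,z)
    return R.from_matrix(np.stack([x,y,z],1))
def plan(p1,yh,N,fr=None):
    p0,R0=fr or pose();R1=target_R(yh)
    r=(R0.inv()*R1).as_rotvec()/N;A=sum(R.from_rotvec(r*k).as_matrix() for k in range(N))
    dp=np.linalg.solve(A,R0.inv().apply(np.array(p1)-p0))
    print(N,'rows dp',dp.round(4),'ang',np.degrees(r).round(2),'len',np.linalg.norm(dp).round(4))
E
python3 -c "
from h import *
plan([.464,.2035,.17],14.6,16)"
```

```text
16 rows dp [-0.0291 -0.0026  0.0043] ang [-0.01  0.    3.59] len 0.0295
```

Request:
play_rows --steps '[{"claw": 0, "dp": [-0.0291, -0.0026, 0.0043], "angular": [0, 0, 3.59]}, {"claw": 0, "dp": [-0.0291, -0.0026, 0.0043], "angular": [0, 0, 3.59]}, {"claw": 0, "dp": [-0.0291, -0.0026, 0.0043], "angular": [0, 0, 3.59]}, {"claw": 0, "dp": [-0.0291, -0.0026, 0.0043], "angular": [0, 0, 3.59]}, {"claw": 0, "dp": [-0.0291, -0.0026, 0.0043], "angular": [0, 0, 3.59]}, {"claw": 0, "dp": [-0.0291, -0.0026, 0.0043], "angular": [0, 0, 3.59]}, {"claw": 0, "dp": [-0.0291, -0.0026, 0.0043], "angular": [0, 0, 3.59]}, {"claw": 0, "dp": [-0.0291, -0.0026, 0.0043], "angular": [0, 0, 3.59]}]'

```text
clock: 0.77
tcp_pos: [0.366, 0.4114, 0.2042]
orientation: [-0.0, 0.397, 0.918, -0.0]
wrist_force: [0.6, 1.1, 0.1]
finger_gap: 0.0854
```

Request:
play_rows --steps '[{"claw": 0, "dp": [-0.0291, -0.0026, 0.0043], "angular": [0, 0, 3.59]}, {"claw": 0, "dp": [-0.0291, -0.0026, 0.0043], "angular": [0, 0, 3.59]}, {"claw": 0, "dp": [-0.0291, -0.0026, 0.0043], "angular": [0, 0, 3.59]}, {"claw": 0, "dp": [-0.0291, -0.0026, 0.0043], "angular": [0, 0, 3.59]}, {"claw": 0, "dp": [-0.0291, -0.0026, 0.0043], "angular": [0, 0, 3.59]}, {"claw": 0, "dp": [-0.0291, -0.0026, 0.0043], "angular": [0, 0, 3.59]}, {"claw": 0, "dp": [-0.0291, -0.0026, 0.0043], "angular": [0, 0, 3.59]}, {"claw": 0, "dp": [-0.0291, -0.0026, 0.0043], "angular": [0, 0, 3.59]}]'

```text
clock: 1.43
tcp_pos: [0.4657, 0.2026, 0.1699]
orientation: [-0.0, 0.613, 0.79, -0.0]
wrist_force: [0.4, -0.6, -0.2]
finger_gap: 0.0856
```

```bash
python3 - <<'E'
from h import *
s=env.get_state();print(s['clock'],s['tcp_pos'],pose(s)[1].as_matrix().round(3).tolist(),abs(s['qvel']).max(),s['wrist_force'])
I,W=cloud('wrist',s);I,W=cloud('wrist',env.get_state());
z=W[...,2];k=(z>.014)&(z<.035)&(abs(W[...,0]-.464)<.08)&(abs(W[...,1]-.2035)<.1)
p=W[k][:,:2].astype(np.float32);print(cv2.minAreaRect(p),np.median(z[k]),k.sum(),'table',np.nanmedian(z[abs(z)<.01]))
n,l,st,c=cv2.connectedComponentsWithStats(k.astype(np.uint8));print(st)
i=1+st[1:,4].argmax();k=l==i;p=W[k][:,:2].astype(np.float32);print(cv2.minAreaRect(p))
cv2.imwrite('pics/w1.png',I[...,::-1])
E
```

```text
1.4333 [0.46565948 0.20261341 0.16989417] [[-0.25, 0.968, -0.0], [0.968, 0.25, -0.0], [0.0, -0.0, -1.0]] 0.6942545283109028 [ 0.41147973 -0.58293453 -0.18751807]
((0.42809391021728516, 0.21134093403816223), (0.09783239662647247, 0.1898306906223297), 14.472049713134766) 0.022928534885505836 6582 table 0.00027111636632148883
[[     0      0    560    420 228618]
 [   188     58     26    131    620]
 [   256    107     40    162   5962]]
((0.46389713883399963, 0.20017080008983612), (0.03408099710941315, 0.15030428767204285), 14.472052574157715)
```

View pics/w1.png

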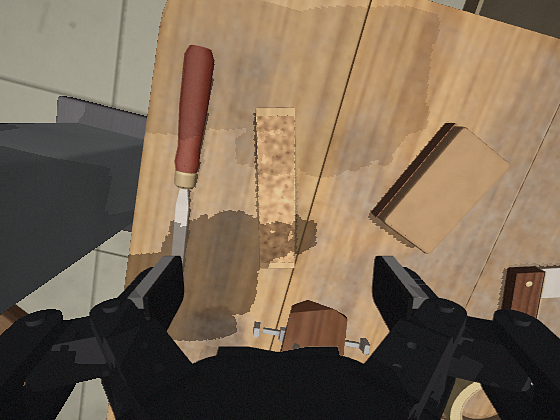

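Wrist view: the bar lies at pixels (256–296, 107–269), clear of the knife to its left and the block to its right. From depth it is 34 x 150 mm with its centre at (0.464, 0.200) and yaw 14.5°. Next I descend to it.

```bash
python3 -c "
from h import *
print(pose()[0]);plan([.4639,.2002,.04],14.47,8);plan([.4639,.2002,.012],14.47,8,(np.array([.4639,.2002,.04]),target_R(14.47)))"
```

```text
[0.46544353 0.20058771 0.16935746]
8 rows dp [ 0.     -0.0002  0.0162] ang [-0.02  0.01 -0.02] len 0.0162
8 rows dp [0.     0.     0.0035] ang [0. 0. 0.] len 0.0035
```

Request:
play_rows --steps '[{"claw": 0, "dp": [0, -0.0002, 0.0162], "angular": [0, 0, 0]}, {"claw": 0, "dp": [0, -0.0002, 0.0162], "angular": [0, 0, 0]}, {"claw": 0, "dp": [0, -0.0002, 0.0162], "angular": [0, 0, 0]}, {"claw": 0, "dp": [0, -0.0002, 0.0162], "angular": [0, 0, 0]}, {"claw": 0, "dp": [0, -0.0002, 0.0162], "angular": [0, 0, 0]}, {"claw": 0, "dp": [0, -0.0002, 0.0162], "angular": [0, 0, 0]}, {"claw": 0, "dp": [0, -0.0002, 0.0162], "angular": [0, 0, 0]}, {"claw": 0, "dp": [0, -0.0002, 0.0162], "angular": [0, 0, 0]}]'

```text
clock: 2.2
tcp_pos: [0.4634, 0.2043, 0.04]
orientation: [-0.0, 0.611, 0.792, 0.0]
wrist_force: [-0.6, 1.1, 0.0]
finger_gap: 0.0858
```

Request:
play_rows --steps '[{"claw": 0, "dp": [0, 0, 0.0065], "angular": [0, 0, 0]}, {"claw": 0, "dp": [0, 0, 0.0065], "angular": [0, 0, 0]}, {"claw": 0, "dp": [0, 0, 0.005], "angular": [0, 0, 0]}, {"claw": 0, "dp": [0, 0, 0.005], "angular": [0, 0, 0]}, {"claw": 0, "dp": [0, 0, 0.005], "angular": [0, 0, 0]}, {"claw": 0, "dp": [0, 0, 0], "angular": [0, 0, 0]}, {"claw": 0, "dp": [0, 0, 0], "angular": [0, 0, 0]}, {"claw": 0, "dp": [0, 0, 0], "angular": [0, 0, 0]}]'

```text
clock: 2.87
tcp_pos: [0.4641, 0.2037, 0.0133]
orientation: [0.0, 0.611, 0.791, 0.0]
wrist_force: [-0.0, 0.2, 0.7]
finger_gap: 0.0852
```

```bash
python3 -c "
from h import *
s=env.get_state();print(s['clock'],s['tcp_pos'],s['wrist_force'],pose(s)[1].as_matrix().round(4).tolist())"
```

```text
2.8667 [0.46413746 0.20371746 0.01329772] [-0.04925451  0.23954478  0.69754818] [[-0.2527, 0.9676, 0.0007], [0.9676, 0.2527, 0.0003], [0.0001, 0.0008, -1.0]]
```

```bash
python3 - <<'E'
from h import *
s=env.get_state();I,W=cloud('wrist',s);print(s['tcp_pos'],env.get_state()['tcp_pos'])
p,Rt=pose(s);L=Rt.inv().apply((W-p).reshape(-1,3)).reshape(W.shape)
z=W[...,2]
for y0 in(-.01,0,.01):
    k=(z>.016)&(z<.03)&(abs(L[...,1]-y0)<.004)&(L[...,0]>.02)&(L[...,0]<.1)
    print('tool-x end',L[k][:,0].max(),k.sum(),np.median(z[k]))
k=(z>.016)&(z<.03)&(L[...,0]>.045)&(L[...,0]<.065)&(abs(L[...,1])<.03);print('y range',np.percentile(L[k][:,1],[1,99]))
E
```

```text
[0.46413746 0.20371746 0.01329772] [0.46418595 0.20371834 0.01333748]
tool-x end 0.0715233000467376 2585 0.023007224246972297
tool-x end 0.0715437605997194 2585 0.022985233811118666
tool-x end 0.0715440333920334 2583 0.022972784067389312
y range [-0.0175338   0.01559717]
```

Request:
play_rows --force 40 --steps '[{"claw": 0, "dp": [-0.0035, -0.0008, 0.001], "angular": [0, 0, 0]}, {"claw": 0, "dp": [0, 0, 0], "angular": [0, 0, 0]}, {"claw": 200, "dp": [0, 0, 0], "angular": [0, 0, 0]}, {"claw": 255, "dp": [0, 0, 0], "angular": [0, 0, 0]}, {"claw": 255, "dp": [0, 0, 0], "angular": [0, 0, 0]}, {"claw": 255, "dp": [0, 0, 0], "angular": [0, 0, 0]}, {"claw": 255, "dp": [0, 0, 0], "angular": [0, 0, 0]}, {"claw": 255, "dp": [0, 0, 0], "angular": [0, 0, 0]}]'

```text
clock: 3.58
tcp_pos: [0.4641, 0.2001, 0.0121]
orientation: [0.0, 0.611, 0.791, 0.0]
wrist_force: [-0.4, 0.4, 2.1]
finger_gap: 0.0331
```

Request:
play_rows --steps '[{"claw": 255, "dp": [0, 0, 0], "angular": [0, 0, 0]}, {"claw": 255, "dp": [0, 0, 0], "angular": [0, 0, 0]}, {"claw": 255, "dp": [0, 0, 0], "angular": [0, 0, 0]}, {"claw": 255, "dp": [0, 0, 0], "angular": [0, 0, 0]}, {"claw": 255, "dp": [0, 0, -0.03], "angular": [0, 0, 0]}, {"claw": 255, "dp": [0, 0, -0.04], "angular": [0, 0, 0]}, {"claw": 255, "dp": [0, 0, -0.04], "angular": [0, 0, 0]}, {"claw": 255, "dp": [0, 0, -0.04], "angular": [0, 0, 0]}]'

```text
clock: 4.25
tcp_pos: [0.4628, 0.1997, 0.1627]
orientation: [-0.001, 0.611, 0.791, -0.001]
wrist_force: [2.2, 1.1, -1.2]
finger_gap: 0.0332
```

Request:
play_rows --steps '[{"claw": 255, "dp": [0, 0, -0.04], "angular": [0, 0, 0]}, {"claw": 255, "dp": [0, 0, -0.04], "angular": [0, 0, 0]}, {"claw": 255, "dp": [0, 0, 0], "angular": [0, 0, 0]}, {"claw": 255, "dp": [0, 0, 0], "angular": [0, 0, 0]}, {"claw": 255, "dp": [0, 0, 0], "angular": [0, 0, 0]}, {"claw": 255, "dp": [0, 0, 0], "angular": [0, 0, 0]}, {"claw": 255, "dp": [0, 0, 0], "angular": [0, 0, 0]}, {"claw": 255, "dp": [0, 0, 0], "angular": [0, 0, 0]}]'

```text
clock: 4.92
tcp_pos: [0.463, 0.1998, 0.2402]
orientation: [-0.001, 0.611, 0.791, -0.001]
wrist_force: [-0.7, -0.3, -1.9]
finger_gap: 0.033
```

```bash
python3 - <<'E'
from h import *
W=np.load('top.npy');V=np.load('scene.npy')
for A in(W,V):
    z=A[...,2];k=(z>.15)&(A[...,0]>.35)&(abs(A[...,1])<.4)
    p=A[k]
    if len(p): print('high pts x min/pcts',np.percentile(p[:,0],[0,1,5]),'z',np.percentile(p[:,2],[0,5,50]))
    k=(abs(A[...,0]-.59)<.1)&(abs(A[...,1]+.09)<.15);print('max z near view spot',np.nanmax(z[k]))
t=[.585,-.085,.24];plan(t,-6.2,16)
E
```

```text
high pts x min/pcts [0.6606684  0.6617104  0.66237736] z [0.15004901 0.18725995 0.48487097]
max z near view spot 0.6781606980929042
high pts x min/pcts [0.65911638 0.6619155  0.66381401] z [0.15005657 0.16981479 0.37558291]
max z near view spot 0.561973060656762
16 rows dp [-0.0185  0.0061  0.    ] ang [-0.01  0.    1.3 ] len 0.0195
```

```bash
python3 - <<'E'
from h import *
plan([.4244,-.1716,.30],-6.2,16)
E
```

```text
16 rows dp [-0.0231 -0.0044 -0.0037] ang [-0.01  0.    1.3 ] len 0.0238
```

Request:
play_rows --steps '[{"claw": 255, "dp": [-0.0231, -0.0044, -0.0037], "angular": [0, 0, 1.3]}, {"claw": 255, "dp": [-0.0231, -0.0044, -0.0037], "angular": [0, 0, 1.3]}, {"claw": 255, "dp": [-0.0231, -0.0044, -0.0037], "angular": [0, 0, 1.3]}, {"claw": 255, "dp": [-0.0231, -0.0044, -0.0037], "angular": [0, 0, 1.3]}, {"claw": 255, "dp": [-0.0231, -0.0044, -0.0037], "angular": [0, 0, 1.3]}, {"claw": 255, "dp": [-0.0231, -0.0044, -0.0037], "angular": [0, 0, 1.3]}, {"claw": 255, "dp": [-0.0231, -0.0044, -0.0037], "angular": [0, 0, 1.3]}, {"claw": 255, "dp": [-0.0231, -0.0044, -0.0037], "angular": [0, 0, 1.3]}]'

```text
clock: 5.58
tcp_pos: [0.4611, 0.0111, 0.2708]
orientation: [-0.001, 0.681, 0.732, -0.0]
wrist_force: [0.9, 0.4, -0.9]
finger_gap: 0.0332
```

Request:
play_rows --steps '[{"claw": 255, "dp": [-0.0231, -0.0044, -0.0037], "angular": [0, 0, 1.3]}, {"claw": 255, "dp": [-0.0231, -0.0044, -0.0037], "angular": [0, 0, 1.3]}, {"claw": 255, "dp": [-0.0231, -0.0044, -0.0037], "angular": [0, 0, 1.3]}, {"claw": 255, "dp": [-0.0231, -0.0044, -0.0037], "angular": [0, 0, 1.3]}, {"claw": 255, "dp": [-0.0231, -0.0044, -0.0037], "angular": [0, 0, 1.3]}, {"claw": 255, "dp": [-0.0231, -0.0044, -0.0037], "angular": [0, 0, 1.3]}, {"claw": 255, "dp": [-0.0231, -0.0044, -0.0037], "angular": [0, 0, 1.3]}, {"claw": 255, "dp": [-0.0231, -0.0044, -0.0037], "angular": [0, 0, 1.3]}]'

```text
clock: 6.25
tcp_pos: [0.4248, -0.1731, 0.3004]
orientation: [-0.001, 0.744, 0.668, -0.0]
wrist_force: [0.7, -0.3, -1.1]
finger_gap: 0.0329
```

Request:
play_rows --steps '[{"claw": 255, "dp": [0, 0, 0], "angular": [0, 0, 0]}, {"claw": 255, "dp": [0, 0, 0], "angular": [0, 0, 0]}, {"claw": 255, "dp": [0, 0, 0], "angular": [0, 0, 0]}, {"claw": 255, "dp": [0, 0, 0], "angular": [0, 0, 0]}, {"claw": 255, "dp": [0, 0, 0], "angular": [0, 0, 0]}, {"claw": 255, "dp": [0, 0, 0], "angular": [0, 0, 0]}, {"claw": 255, "dp": [0, 0, 0], "angular": [0, 0, 0]}, {"claw": 255, "dp": [0, 0, 0], "angular": [0, 0, 0]}]'

```text
clock: 6.92
tcp_pos: [0.4256, -0.1717, 0.3011]
orientation: [-0.0, 0.744, 0.668, 0.0]
wrist_force: [0.1, -0.3, -1.3]
finger_gap: 0.0331
```

```bash
python3 - <<'E'
from h import *
s=env.get_state();I,W=cloud('wrist',s);e=env.get_state();print(s['tcp_pos'],e['tcp_pos'],e['clock'],pose(s)[1].as_matrix().round(4).tolist())
np.savez('w2.npz',I=I,W=W,p=s['tcp_pos'],q=s['orientation'])
p,Rt=pose(s);L=Rt.inv().apply((W-p).reshape(-1,3)).reshape(W.shape)
# bar in hand
k=(L[...,2]<.02)&(L[...,2]>-.04)&(abs(L[...,1])<.03)&(L[...,0]>.03)&(L[...,0]<.1)
q=L[k];print('bar end',np.percentile(q[:,0],[50,99.5]),'topz by x',[(a,np.median(q[(abs(q[:,0]-a)<.004),2]).round(4),np.percentile(q[(abs(q[:,0]-a)<.004),1],[2,98]).round(4)) for a in(.04,.05,.06,.068)])
z=W[...,2]
k=(abs(W[...,0]-.43)<.05)&(abs(W[...,1]+.06)<.1)&(z>.06)&(z<.16)
print(np.histogram(z[k],bins=np.arange(.06,.16,.004)))
cv2.imwrite('pics/w2.png',cv2.resize(I[80:330,150:420],(800,741))[:600,:,::-1] if 0 else I[...,::-1])
E
```

```text
[ 0.4255697  -0.17171403  0.3010893 ] [ 0.42556264 -0.17182829  0.30109511] 6.9667 [[0.1064, 0.9943, 0.0001], [0.9943, -0.1064, 0.0001], [0.0001, 0.0001, -1.0]]
bar end [0.05416907 0.07508845] topz by x [(0.04, np.float64(-0.0109), array([-0.016 ,  0.0165])), (0.05, np.float64(-0.0109), array([-0.016 ,  0.0165])), (0.06, np.float64(-0.0109), array([-0.0159,  0.0165])), (0.068, np.float64(-0.0106), array([-0.0159,  0.0164]))]
(array([   0,    0,    0,    0,    0, 1565,  128,   33,    4,    5,  908,
         64,    5,    6,   32,   35,  120,  160,  169,  306,  280,   75,
          0,    0]), array([0.06 , 0.064, 0.068, 0.072, 0.076, 0.08 , 0.084, 0.088, 0.092,
       0.096, 0.1  , 0.104, 0.108, 0.112, 0.116, 0.12 , 0.124, 0.128,
       0.132, 0.136, 0.14 , 0.144, 0.148, 0.152, 0.156]))
```

View pics/w2.png

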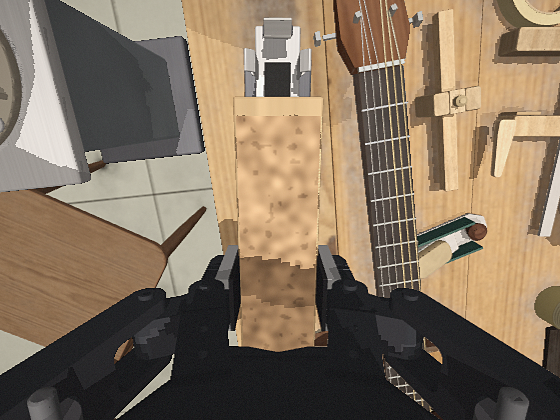

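Wrist view: the bar is held with its near end at row 97. The holder's +y end is visible past it, with the clip at (278,40), the cheeks at (250,75) and (305,75), and the bed at (278,78). Now I measure these in tool axes.

```bash
python3 - <<'E'
from h import *
f=np.load('w2.npz');W=f['W'];q=f['q'];p=f['p'];Rt=R.from_quat([q[1],q[2],q[3],q[0]])
L=Rt.inv().apply((W-p).reshape(-1,3)).reshape(W.shape);z=W[...,2]
reg=(L[...,0]>.08)&(L[...,0]<.19)&(abs(L[...,1])<.05)
def show(n,k):
    k=k&reg;a=L[k]
    print(n,k.sum(),'x',np.percentile(a[:,0],[1,50,99]).round(4),'y',np.percentile(a[:,1],[1,50,99]).round(4),'z',np.percentile(z[k],[5,50,95]).round(4))
show('board',(z>.077)&(z<.087))
show('bed',(z>.098)&(z<.108))
hi=(z>.125)&(z<.15)
show('cheekL',hi&(L[...,1]<-.014)&(L[...,0]<.14));show('cheekR',hi&(L[...,1]>.014)&(L[...,0]<.14))
top=(z>.138)
show('ctL',top&(L[...,1]<-.014)&(L[...,0]<.14));show('ctR',top&(L[...,1]>.014)&(L[...,0]<.14))
show('clip',(z>.112)&(L[...,0]>.135))
# yaw: board left/right edges vs x, bed edges
for n,lo,hi_ in(('board',.077,.087),('bed',.098,.108)):
    for x0 in np.arange(.085,.17,.01):
        k=reg&(z>lo)&(z<hi_)&(abs(L[...,0]-x0)<.005)
        if k.sum()>15: print(n,x0.round(3),np.percentile(L[k][:,1],[1,99]).round(4),k.sum())
E
```

```text
board 1680 x [0.0927 0.1336 0.1575] y [-0.0225 -0.0003  0.0219] z [0.0815 0.0828 0.0842]
bed 976 x [0.0905 0.1072 0.122 ] y [-0.0198 -0.0003  0.0192] z [0.1014 0.1028 0.1042]
cheekL 278 x [0.1082 0.1168 0.1259] y [-0.0285 -0.0239 -0.0197] z [0.1312 0.141  0.1447]
cheekR 277 x [0.108  0.1167 0.1257] y [0.0192 0.0232 0.0279] z [0.1322 0.1414 0.1449]
ctL 225 x [0.1083 0.1169 0.1258] y [-0.0285 -0.0248 -0.0201] z [0.1386 0.1421 0.1447]
ctR 229 x [0.1081 0.1167 0.1258] y [0.0196 0.0243 0.0279] z [0.1386 0.1424 0.145 ]
clip 579 x [0.138  0.144  0.1498] y [-0.0118 -0.0002  0.0115] z [0.1243 0.1324 0.1392]
board 0.095 [-0.0225  0.0219] 146
board 0.105 [-0.0224  0.0218] 154
board 0.115 [-0.0198  0.0192] 114
board 0.125 [-0.0199  0.0193] 268
board 0.135 [-0.0227  0.022 ] 455
board 0.145 [-0.0226  0.022 ] 401
board 0.155 [-0.0225  0.0219] 142
bed 0.095 [-0.0132  0.0126] 289
bed 0.105 [-0.02    0.0193] 292
bed 0.115 [-0.0198  0.0192] 325
bed 0.125 [-0.0198  0.0193] 70
```

Request:
play_rows --steps '[{"claw": 255, "dp": [0.0167, -0.0002, 0.01], "angular": [0, 0, 0]}, {"claw": 255, "dp": [0.0167, -0.0002, 0.01], "angular": [0, 0, 0]}, {"claw": 255, "dp": [0.0167, -0.0001, 0.01], "angular": [0, 0, 0]}, {"claw": 255, "dp": [0.0167, -0.0001, 0.01], "angular": [0, 0, 0]}, {"claw": 255, "dp": [0, 0, 0.02], "angular": [0, 0, 0]}, {"claw": 255, "dp": [0, 0, 0.02], "angular": [0, 0, 0]}, {"claw": 255, "dp": [0, 0, 0.02], "angular": [0, 0, 0]}, {"claw": 255, "dp": [0, 0, 0.02], "angular": [0, 0, 0]}]'

```text
clock: 7.63
tcp_pos: [0.4322, -0.1054, 0.1804]
orientation: [0.0, 0.744, 0.668, 0.0]
wrist_force: [-0.3, -0.5, -1.6]
finger_gap: 0.0333
```

Request:
play_rows --steps '[{"claw": 255, "dp": [0, 0, 0.01], "angular": [0, 0, 0]}, {"claw": 255, "dp": [0, 0, 0.005], "angular": [0, 0, 0]}, {"claw": 255, "dp": [0, 0, 0], "angular": [0, 0, 0]}, {"claw": 255, "dp": [0, 0, 0], "angular": [0, 0, 0]}, {"claw": 255, "dp": [0, 0, 0], "angular": [0, 0, 0]}, {"claw": 255, "dp": [0, 0, 0], "angular": [0, 0, 0]}, {"claw": 255, "dp": [0, 0, 0], "angular": [0, 0, 0]}, {"claw": 255, "dp": [0, 0, 0], "angular": [0, 0, 0]}]'

```text
clock: 8.3
tcp_pos: [0.4324, -0.1059, 0.1667]
orientation: [0.001, 0.744, 0.668, 0.0]
wrist_force: [-0.7, -0.1, -0.5]
finger_gap: 0.0332
```

```bash
python3 - <<'E'
from h import *
s=env.get_state();I,W=cloud('wrist',s);p,Rt=pose(s);print(s['clock'],p,Rt.as_matrix().round(4).tolist(),s['wrist_force'])
L=Rt.inv().apply((W-p).reshape(-1,3)).reshape(W.shape);z=W[...,2]
f=np.load('w2.npz');q=f['q'];R2=R.from_quat([q[1],q[2],q[3],q[0]]);H=f['p']+R2.apply([.0668,-.0003,0])
c=p+Rt.apply([.0001,.0003,0]);print('bar-holder in tool axes',Rt.inv().apply(c-H).round(4))
# clip & bar end now
k=(L[...,0]>.076)&(L[...,0]<.1)&(abs(L[...,1])<.03)&(z>.11);a=L[k];print('lip x',np.percentile(a[:,0],[1,50,99]),np.percentile(a[:,1],[1,99]))
k=(L[...,0]>.04)&(L[...,0]<.079)&(abs(L[...,1])<.012)&(abs(L[...,2]+.011)<.003);print('bar end',L[k][:,0].max())
for sgn in(-1,1):
  k=(abs(L[...,0]-.05)<.012)&(L[...,1]*sgn>.0185)&(L[...,1]*sgn<.035)&(z>.13)&(z<.147);print('cheek y',np.percentile(L[k][:,1],[1,50,99]).round(4),k.sum())
I2,_=cloud('scene')
cv2.imwrite('pics/w3.png',np.hstack([cv2.resize(I[:300,130:430],(400,400)),cv2.resize(I2[130:290,190:350],(400,400),interpolation=cv2.INTER_CUBIC)])[...,::-1])
E
```

```text
8.3 [ 0.43241916 -0.10588814  0.16667831] [[0.1074, 0.9942, 0.0011], [0.9942, -0.1074, -0.0004], [-0.0003, 0.0012, -1.0]] [-0.72964989 -0.09115862 -0.47247271]
bar-holder in tool axes [-0.0005  0.0003  0.1344]
lip x [0.07854576 0.08189015 0.08813942] [-0.01162647  0.01153621]
bar end 0.07516630687441814
cheek y [-0.0287 -0.025  -0.0217] 550
cheek y [0.0222 0.0252 0.0285] 499
```

View pics/w3.png

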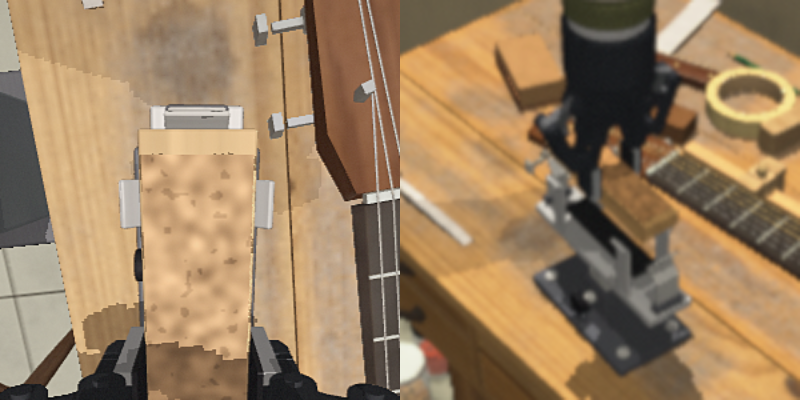

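The view shows the bar centred between the cheeks, with the +y clip lip just past its end, and the calculated offsets are 0.5 mm or less. I descend.

Request:
play_rows --steps '[{"claw": 255, "dp": [0.0003, -0.0003, 0.007], "angular": [0, 0, 0]}, {"claw": 255, "dp": [0, 0, 0.007], "angular": [0, 0, 0]}, {"claw": 255, "dp": [0, 0, 0.007], "angular": [0, 0, 0]}, {"claw": 255, "dp": [0, 0, 0.005], "angular": [0, 0, 0]}, {"claw": 255, "dp": [0, 0, 0.004], "angular": [0, 0, 0]}, {"claw": 255, "dp": [0, 0, 0], "angular": [0, 0, 0]}, {"claw": 255, "dp": [0, 0, 0], "angular": [0, 0, 0]}, {"claw": 255, "dp": [0, 0, 0], "angular": [0, 0, 0]}]'

```text
clock: 9.07
tcp_pos: [0.4319, -0.1054, 0.1362]
orientation: [0.0, 0.744, 0.668, 0.0]
wrist_force: [-0.0, 0.0, -1.3]
finger_gap: 0.0331
```

Request:
play_rows --steps '[{"claw": 255, "dp": [0, 0, 0.001], "angular": [0, 0, 0]}, {"claw": 255, "dp": [0, 0, 0], "angular": [0, 0, 0]}, {"claw": 255, "dp": [0, 0, 0], "angular": [0, 0, 0]}, {"claw": 255, "dp": [0, 0, 0], "angular": [0, 0, 0]}, {"claw": 255, "dp": [0, 0, 0.001], "angular": [0, 0, 0]}, {"claw": 255, "dp": [0, 0, 0], "angular": [0, 0, 0]}, {"claw": 255, "dp": [0, 0, 0], "angular": [0, 0, 0]}, {"claw": 255, "dp": [0, 0, 0], "angular": [0, 0, 0]}]'

```text
clock: 9.73
tcp_pos: [0.4318, -0.1054, 0.1341]
orientation: [-0.0, 0.744, 0.668, 0.0]
wrist_force: [-0.1, 0.0, -1.5]
finger_gap: 0.0334
```

Request:
play_rows --steps '[{"claw": 255, "dp": [0, 0, 0.001], "angular": [0, 0, 0]}, {"claw": 255, "dp": [0, 0, 0], "angular": [0, 0, 0]}, {"claw": 255, "dp": [0, 0, 0], "angular": [0, 0, 0]}, {"claw": 255, "dp": [0, 0, 0], "angular": [0, 0, 0]}, {"claw": 255, "dp": [0, 0, 0], "angular": [0, 0, 0]}, {"claw": 255, "dp": [0, 0, 0], "angular": [0, 0, 0]}, {"claw": 255, "dp": [0, 0, 0], "angular": [0, 0, 0]}, {"claw": 255, "dp": [0, 0, 0], "angular": [0, 0, 0]}]'

```text
clock: 10.4
tcp_pos: [0.4318, -0.1054, 0.1331]
orientation: [0.0, 0.744, 0.668, 0.0]
wrist_force: [0.7, -1.0, -2.0]
finger_gap: 0.0333
```

Request:
play_rows --steps '[{"claw": 255, "dp": [0, 0, 0.001], "angular": [0, 0, 0]}, {"claw": 255, "dp": [0, 0, 0], "angular": [0, 0, 0]}, {"claw": 255, "dp": [0, 0, 0], "angular": [0, 0, 0]}, {"claw": 255, "dp": [0, 0, 0], "angular": [0, 0, 0]}, {"claw": 255, "dp": [0, 0, 0], "angular": [0, 0, 0]}, {"claw": 255, "dp": [0, 0, 0], "angular": [0, 0, 0]}, {"claw": 255, "dp": [0, 0, 0], "angular": [0, 0, 0]}, {"claw": 255, "dp": [0, 0, 0], "angular": [0, 0, 0]}]'

```text
clock: 11.07
tcp_pos: [0.432, -0.1053, 0.1323]
orientation: [0.0, 0.744, 0.668, 0.0]
wrist_force: [0.6, 1.7, 4.3]
finger_gap: 0.0324
```

Contact is felt at TCP z ≈ 0.1325 (about 5 N), which matches the expected laid height. I release.

Request:
play_rows --steps '[{"claw": 140, "dp": [0, 0, 0], "angular": [0, 0, 0]}, {"claw": 120, "dp": [0, 0, 0], "angular": [0, 0, 0]}, {"claw": 80, "dp": [0, 0, 0], "angular": [0, 0, 0]}, {"claw": 60, "dp": [0, 0, 0], "angular": [0, 0, 0]}, {"claw": 60, "dp": [0, 0, 0], "angular": [0, 0, 0]}, {"claw": 60, "dp": [0, 0, 0], "angular": [0, 0, 0]}, {"claw": 60, "dp": [0, 0, 0], "angular": [0, 0, 0]}, {"claw": 60, "dp": [0, 0, 0], "angular": [0, 0, 0]}]'

```text
clock: 11.73
tcp_pos: [0.4317, -0.1054, 0.132]
orientation: [-0.0, 0.744, 0.668, -0.0]
wrist_force: [0.3, -0.3, -0.6]
finger_gap: 0.0649
```

Request:
play_rows --steps '[{"claw": 60, "dp": [0, 0, -0.005], "angular": [0, 0, 0]}, {"claw": 60, "dp": [0, 0, -0.01], "angular": [0, 0, 0]}, {"claw": 60, "dp": [0, 0, -0.015], "angular": [0, 0, 0]}, {"claw": 60, "dp": [0, 0, -0.02], "angular": [0, 0, 0]}, {"claw": 60, "dp": [0, 0, -0.02], "angular": [0, 0, 0]}, {"claw": 60, "dp": [0, 0, 0], "angular": [0, 0, 0]}, {"claw": 60, "dp": [0, 0, 0], "angular": [0, 0, 0]}, {"claw": 60, "dp": [0, 0, 0], "angular": [0, 0, 0]}]'

```text
clock: 12.4
tcp_pos: [0.4316, -0.1053, 0.2018]
orientation: [-0.0, 0.744, 0.668, -0.0]
wrist_force: [0.7, 0.3, -1.1]
finger_gap: 0.0656
```

```bash
cat > chk.py <<'E'
from h import *
import sys
s=env.get_state();I,W=cloud('wrist',s);p,Rt=pose(s);print(s['clock'],p,s['wrist_force'],s['finger_gap'])
L=Rt.inv().apply((W-p).reshape(-1,3)).reshape(W.shape);z=W[...,2]
f=np.load('w2.npz');q=f['q'];R2=R.from_quat([q[1],q[2],q[3],q[0]]);H=f['p']+R2.apply([.0668,-.0003,0]);H[2]=0
B=R2.inv().apply((W-H).reshape(-1,3)).reshape(W.shape) # holder axes: x along +y end
for a in np.arange(-.07,.075,.02):
    k=(abs(B[...,0]-a)<.005)&(abs(B[...,1])<.03)&(z>.11)&(z<.16);kk=k&(abs(B[...,1])<.012)
    if kk.sum()>20: 
        t=np.median(z[kk]);k&=abs(z-t)<.004
        print(a.round(3),'top z',t.round(4),'y',np.percentile(B[k][:,1],[1,99]).round(4))
k=(abs(B[...,1])<.01)&(z>.1)&(z<.16)&(B[...,0]>.05)&(B[...,0]<.1)
x=B[k][:,0];zz=z[k];print([(round(a,3),np.median(zz[abs(x-a)<.001]).round(4)) for a in np.arange(.066,.092,.002) if (abs(x-a)<.001).any()])
I2,_=cloud('scene')
cv2.imwrite('pics/%s.png'%sys.argv[1],np.hstack([cv2.resize(I,(533,400)),cv2.resize(I2[150:290,230:323],(266,400),interpolation=cv2.INTER_CUBIC)])[...,::-1])
E
python3 chk.py w4
```

```text
12.4 [ 0.43159559 -0.10528201  0.20178908] [ 0.70439582  0.30444111 -1.09929113] 0.06556968498859433
-0.07 top z 0.143 y [-0.0172  0.016 ]
-0.05 top z 0.1436 y [-0.0283  0.0277]
-0.03 top z 0.1434 y [-0.017   0.0165]
-0.01 top z 0.1435 y [-0.0166  0.0162]
0.01 top z 0.1434 y [-0.0168  0.0164]
0.03 top z 0.1435 y [-0.017   0.0166]
0.05 top z 0.1435 y [-0.028   0.0281]
0.07 top z 0.1428 y [-0.0167  0.0163]
[(np.float64(0.066), np.float64(0.1434)), (np.float64(0.068), np.float64(0.143)), (np.float64(0.07), np.float64(0.1425)), (np.float64(0.072), np.float64(0.1426)), (np.float64(0.074), np.float64(0.1426)), (np.float64(0.076), np.float64(0.1313)), (np.float64(0.078), np.float64(0.1335)), (np.float64(0.08), np.float64(0.1364)), (np.float64(0.082), np.float64(0.1389)), (np.float64(0.084), np.float64(0.1387)), (np.float64(0.086), np.float64(0.1174)), (np.float64(0.088), np.float64(0.1169))]
```

View pics/w4.png

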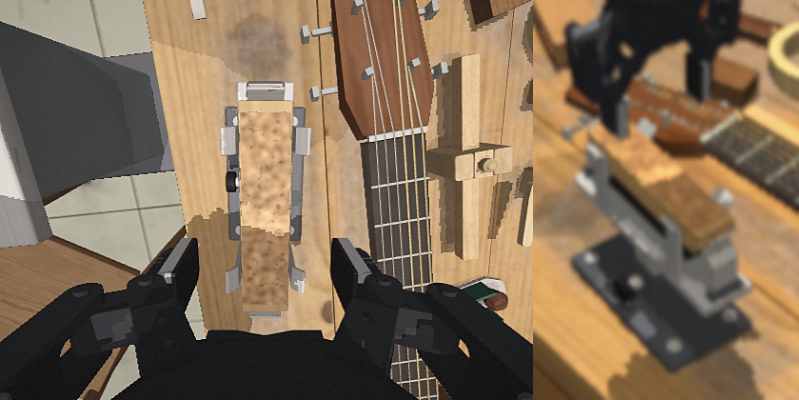

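Both views show the bar lying level on both clips (top z 0.143 along its whole length) and centred to within 0.5 mm. I shut the fingers and approach from above.

Request:
play_rows --steps '[{"claw": 255, "dp": [0, 0.0007, 0], "angular": [0, 0, 0]}, {"claw": 255, "dp": [0, 0, 0], "angular": [0, 0, 0]}, {"claw": 255, "dp": [0, 0, 0], "angular": [0, 0, 0]}, {"claw": 255, "dp": [0, 0, 0.01], "angular": [0, 0, 0]}, {"claw": 255, "dp": [0, 0, 0.01], "angular": [0, 0, 0]}, {"claw": 255, "dp": [0, 0, 0.01], "angular": [0, 0, 0]}, {"claw": 255, "dp": [0, 0, 0.008], "angular": [0, 0, 0]}, {"claw": 255, "dp": [0, 0, 0.005], "angular": [0, 0, 0]}]'

```text
clock: 13.17
tcp_pos: [0.4315, -0.105, 0.1572]
orientation: [-0.001, 0.744, 0.668, -0.0]
wrist_force: [-0.4, 0.1, -0.1]
finger_gap: 0.0001
```

Request:
play_rows --steps '[{"claw": 255, "dp": [0, 0, 0], "angular": [0, 0, 0]}, {"claw": 255, "dp": [0, 0, 0], "angular": [0, 0, 0]}, {"claw": 255, "dp": [0, 0, 0], "angular": [0, 0, 0]}, {"claw": 255, "dp": [0, 0, 0.001], "angular": [0, 0, 0]}, {"claw": 255, "dp": [0, 0, 0.001], "angular": [0, 0, 0]}, {"claw": 255, "dp": [0, 0, 0.001], "angular": [0, 0, 0]}, {"claw": 255, "dp": [0, 0, 0.001], "angular": [0, 0, 0]}, {"claw": 255, "dp": [0, 0, 0.001], "angular": [0, 0, 0]}]'

```text
clock: 13.83
tcp_pos: [0.4325, -0.1054, 0.1541]
orientation: [0.0, 0.744, 0.668, 0.0]
wrist_force: [0.2, 0.0, 0.4]
finger_gap: 0.0001
```

Request:
play_rows --steps '[{"claw": 255, "dp": [0, 0, 0.0005], "angular": [0, 0, 0]}, {"claw": 255, "dp": [0, 0, 0.0005], "angular": [0, 0, 0]}, {"claw": 255, "dp": [0, 0, 0.0005], "angular": [0, 0, 0]}, {"claw": 255, "dp": [0, 0, 0.0005], "angular": [0, 0, 0]}, {"claw": 255, "dp": [0, 0, 0.0005], "angular": [0, 0, 0]}, {"claw": 255, "dp": [0, 0, 0.0005], "angular": [0, 0, 0]}, {"claw": 255, "dp": [0, 0, 0], "angular": [0, 0, 0]}, {"claw": 255, "dp": [0, 0, 0], "angular": [0, 0, 0]}]'

```text
clock: 14.5
tcp_pos: [0.4324, -0.1054, 0.151]
orientation: [-0.0, 0.744, 0.668, 0.0]
wrist_force: [-0.2, 0.6, 0.5]
finger_gap: -0.0002
```

Request:
play_rows --steps '[{"claw": 255, "dp": [0, 0, 0.0005], "angular": [0, 0, 0]}, {"claw": 255, "dp": [0, 0, 0.0005], "angular": [0, 0, 0]}, {"claw": 255, "dp": [0, 0, 0.0005], "angular": [0, 0, 0]}, {"claw": 255, "dp": [0, 0, 0.0005], "angular": [0, 0, 0]}, {"claw": 255, "dp": [0, 0, 0.0005], "angular": [0, 0, 0]}, {"claw": 255, "dp": [0, 0, 0.0005], "angular": [0, 0, 0]}, {"claw": 255, "dp": [0, 0, 0], "angular": [0, 0, 0]}, {"claw": 255, "dp": [0, 0, 0], "angular": [0, 0, 0]}]'

```text
clock: 15.17
tcp_pos: [0.4332, -0.1058, 0.1495]
orientation: [0.001, 0.744, 0.668, 0.0]
wrist_force: [-2.3, 0.2, 10.2]
finger_gap: -0.0001
```

Request:
play_rows --steps '[{"claw": 255, "dp": [0, 0, 0.0005], "angular": [0, 0, 0]}, {"claw": 255, "dp": [0, 0, 0.0005], "angular": [0, 0, 0]}, {"claw": 255, "dp": [0, 0, 0.0005], "angular": [0, 0, 0]}, {"claw": 255, "dp": [0, 0, 0.0005], "angular": [0, 0, 0]}, {"claw": 255, "dp": [0, 0, 0.0005], "angular": [0, 0, 0]}, {"claw": 255, "dp": [0, 0, 0.0005], "angular": [0, 0, 0]}, {"claw": 255, "dp": [0, 0, 0], "angular": [0, 0, 0]}, {"claw": 255, "dp": [0, 0, 0], "angular": [0, 0, 0]}]'

```text
clock: 15.83
tcp_pos: [0.4343, -0.1062, 0.1476]
orientation: [0.002, 0.744, 0.668, 0.001]
wrist_force: [-1.9, 0.6, 14.7]
finger_gap: 0.0004
```

Request:
play_rows --steps '[{"claw": 255, "dp": [0, -0.0003, 0.0005], "angular": [0, 0, 0]}, {"claw": 255, "dp": [0, -0.0003, 0.0005], "angular": [0, 0, 0]}, {"claw": 255, "dp": [0, -0.0003, 0.0005], "angular": [0, 0, 0]}, {"claw": 255, "dp": [0, 0, 0.0005], "angular": [0, 0, 0]}, {"claw": 255, "dp": [0, 0, 0.0005], "angular": [0, 0, 0]}, {"claw": 255, "dp": [0, 0, 0.0005], "angular": [0, 0, 0]}, {"claw": 255, "dp": [0, 0, 0], "angular": [0, 0, 0]}, {"claw": 255, "dp": [0, 0, 0], "angular": [0, 0, 0]}]'

```text
clock: 16.5
tcp_pos: [0.4334, -0.106, 0.1434]
orientation: [0.002, 0.744, 0.668, 0.001]
wrist_force: [2.8, -0.6, 4.4]
finger_gap: 0.0001
```

Request:
play_rows --steps '[{"claw": 255, "dp": [0, 0, 0.0005], "angular": [0, 0, 0]}, {"claw": 255, "dp": [0, 0, 0.0005], "angular": [0, 0, 0]}, {"claw": 255, "dp": [0, 0, 0.0005], "angular": [0, 0, 0]}, {"claw": 255, "dp": [0, 0, 0.0005], "angular": [0, 0, 0]}, {"claw": 255, "dp": [0, 0, 0.0005], "angular": [0, 0, 0]}, {"claw": 255, "dp": [0, 0, 0.0005], "angular": [0, 0, 0]}, {"claw": 255, "dp": [0, 0, 0], "angular": [0, 0, 0]}, {"claw": 255, "dp": [0, 0, 0], "angular": [0, 0, 0]}]'

```text
clock: 17.17
tcp_pos: [0.4307, -0.105, 0.1384]
orientation: [-0.001, 0.744, 0.668, -0.0]
wrist_force: [-0.6, -0.3, 0.1]
finger_gap: 0.0001
```

Request:
play_rows --steps '[{"claw": 255, "dp": [0, 0.0005, 0.0008], "angular": [0, 0, 0]}, {"claw": 255, "dp": [0, 0.0005, 0.0008], "angular": [0, 0, 0]}, {"claw": 255, "dp": [0, 0.0005, 0.0008], "angular": [0, 0, 0]}, {"claw": 255, "dp": [0, 0, 0.0008], "angular": [0, 0, 0]}, {"claw": 255, "dp": [0, 0, 0.0008], "angular": [0, 0, 0]}, {"claw": 255, "dp": [0, 0, 0], "angular": [0, 0, 0]}, {"claw": 255, "dp": [0, 0, 0], "angular": [0, 0, 0]}, {"claw": 255, "dp": [0, 0, 0], "angular": [0, 0, 0]}]'

```text
clock: 17.83
tcp_pos: [0.4331, -0.1049, 0.1354]
orientation: [-0.0, 0.744, 0.668, 0.001]
wrist_force: [-2.1, 3.9, 5.9]
finger_gap: -0.0003
```

Request:
play_rows --steps '[{"claw": 255, "dp": [0, 0, 0.0005], "angular": [0, 0, 0]}, {"claw": 255, "dp": [0, 0, 0.0005], "angular": [0, 0, 0]}, {"claw": 255, "dp": [0, 0, 0.0005], "angular": [0, 0, 0]}, {"claw": 255, "dp": [0, 0, 0.0005], "angular": [0, 0, 0]}, {"claw": 255, "dp": [0, 0, 0.0005], "angular": [0, 0, 0]}, {"claw": 255, "dp": [0, 0, 0.0005], "angular": [0, 0, 0]}, {"claw": 255, "dp": [0, 0, 0], "angular": [0, 0, 0]}, {"claw": 255, "dp": [0, 0, 0], "angular": [0, 0, 0]}]'

```text
clock: 18.5
tcp_pos: [0.433, -0.1056, 0.1319]
orientation: [-0.0, 0.744, 0.668, -0.0]
wrist_force: [-0.1, -0.0, 0.1]
finger_gap: 0.0001
```

```bash
python3 chk.py w5
```

```text
18.5 [ 0.4330225  -0.10556817  0.13190679] [-0.06694058 -0.04452897  0.05271548] 0.000125153574512797
-0.05 top z 0.1273 y [-0.002   0.0037]
0.01 top z 0.1382 y [-0.0123  0.0141]
0.03 top z 0.1225 y [-0.0155  0.0177]
0.05 top z 0.1213 y [-0.0195  0.0196]
0.07 top z 0.1207 y [-0.0159  0.0173]
[(np.float64(0.066), np.float64(0.1203)), (np.float64(0.068), np.float64(0.1201)), (np.float64(0.07), np.float64(0.1201)), (np.float64(0.072), np.float64(0.1247)), (np.float64(0.074), np.float64(0.1279)), (np.float64(0.076), np.float64(0.1308)), (np.float64(0.078), np.float64(0.1335)), (np.float64(0.08), np.float64(0.1364)), (np.float64(0.082), np.float64(0.1388)), (np.float64(0.084), np.float64(0.1386)), (np.float64(0.086), np.float64(0.1174)), (np.float64(0.088), np.float64(0.1164))]
```

View pics/w5.png

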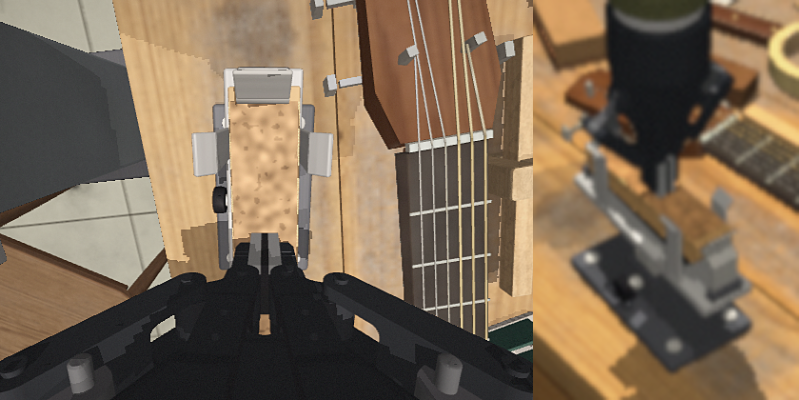

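The +y end has snapped under its clip, which is back at its closed profile with the bar top at 0.120. The −y end is still about 6 mm high, so I lift slightly, move 25 mm toward −y and press on.

Request:
play_rows --steps '[{"claw": 255, "dp": [0, 0, -0.005], "angular": [0, 0, 0]}, {"claw": 255, "dp": [-0.0125, 0, 0], "angular": [0, 0, 0]}, {"claw": 255, "dp": [-0.0125, 0, 0], "angular": [0, 0, 0]}, {"claw": 255, "dp": [0, 0, 0], "angular": [0, 0, 0]}, {"claw": 255, "dp": [0, 0, 0.001], "angular": [0, 0, 0]}, {"claw": 255, "dp": [0, 0, 0.001], "angular": [0, 0, 0]}, {"claw": 255, "dp": [0, 0, 0.001], "angular": [0, 0, 0]}, {"claw": 255, "dp": [0, 0, 0.001], "angular": [0, 0, 0]}]'

```text
clock: 19.27
tcp_pos: [0.4303, -0.1299, 0.1329]
orientation: [-0.0, 0.744, 0.668, 0.0]
wrist_force: [0.1, -0.7, 0.9]
finger_gap: 0.0003
```

Request:
play_rows --steps '[{"claw": 255, "dp": [0, 0, 0.0005], "angular": [0, 0, 0]}, {"claw": 255, "dp": [0, 0, 0.0005], "angular": [0, 0, 0]}, {"claw": 255, "dp": [0, 0, 0.0005], "angular": [0, 0, 0]}, {"claw": 255, "dp": [0, 0, 0.0005], "angular": [0, 0, 0]}, {"claw": 255, "dp": [0, 0, 0.0005], "angular": [0, 0, 0]}, {"claw": 255, "dp": [0, 0, 0.0005], "angular": [0, 0, 0]}, {"claw": 255, "dp": [0, 0, 0], "angular": [0, 0, 0]}, {"claw": 255, "dp": [0, 0, 0], "angular": [0, 0, 0]}]'

```text
clock: 19.93
tcp_pos: [0.4304, -0.1304, 0.13]
orientation: [-0.0, 0.744, 0.668, -0.0]
wrist_force: [1.2, 0.3, -1.1]
finger_gap: 0.0002
```

Request:
play_rows --steps '[{"claw": 255, "dp": [0, 0, 0.0005], "angular": [0, 0, 0]}, {"claw": 255, "dp": [0, 0, 0.0005], "angular": [0, 0, 0]}, {"claw": 255, "dp": [0, 0, 0.0005], "angular": [0, 0, 0]}, {"claw": 255, "dp": [0, 0, 0.0005], "angular": [0, 0, 0]}, {"claw": 255, "dp": [0, 0, 0.0005], "angular": [0, 0, 0]}, {"claw": 255, "dp": [0, 0, 0.0005], "angular": [0, 0, 0]}, {"claw": 255, "dp": [0, 0, 0], "angular": [0, 0, 0]}, {"claw": 255, "dp": [0, 0, 0], "angular": [0, 0, 0]}]'

```text
clock: 20.6
tcp_pos: [0.4304, -0.1304, 0.127]
orientation: [-0.0, 0.744, 0.668, 0.0]
wrist_force: [-0.6, -0.6, -0.2]
finger_gap: 0.0003
```

```bash
python3 chk.py w6; python3 -c "
import numpy as np"
```

```text
20.6 [ 0.43039265 -0.13035756  0.12704881] [-0.62729376 -0.61781771 -0.2286014 ] 0.0002574206442274242
-0.07 top z 0.1206 y [-0.0019  0.0037]
-0.03 top z 0.1568 y [-0.0004  0.0023]
-0.01 top z 0.1272 y [-0.0055  0.0074]
0.01 top z 0.12 y [-0.0154  0.0177]
0.03 top z 0.1199 y [-0.0155  0.0176]
0.05 top z 0.1198 y [-0.0195  0.0196]
0.07 top z 0.1206 y [-0.0159  0.0173]
[(np.float64(0.066), np.float64(0.1197)), (np.float64(0.068), np.float64(0.1198)), (np.float64(0.07), np.float64(0.1198)), (np.float64(0.072), np.float64(0.124)), (np.float64(0.074), np.float64(0.1278)), (np.float64(0.076), np.float64(0.1309)), (np.float64(0.078), np.float64(0.1336)), (np.float64(0.08), np.float64(0.1363)), (np.float64(0.082), np.float64(0.1378))]
```

The bar top now reads level at 0.120 wherever it is visible. I lift off and inspect both ends.

Request:
play_rows --steps '[{"claw": 255, "dp": [0, 0, -0.01], "angular": [0, 0, 0]}, {"claw": 255, "dp": [0, 0, -0.02], "angular": [0, 0, 0]}, {"claw": 255, "dp": [0, 0, -0.03], "angular": [0, 0, 0]}, {"claw": 255, "dp": [0, 0, -0.03], "angular": [0, 0, 0]}, {"claw": 255, "dp": [0, 0, -0.03], "angular": [0, 0, 0]}, {"claw": 255, "dp": [0, 0, 0], "angular": [0, 0, 0]}, {"claw": 255, "dp": [0, 0, 0], "angular": [0, 0, 0]}, {"claw": 255, "dp": [0, 0, 0], "angular": [0, 0, 0]}]'

```text
clock: 21.37
tcp_pos: [0.4302, -0.1303, 0.2466]
orientation: [-0.0, 0.744, 0.668, 0.0]
wrist_force: [-1.3, 0.5, -0.3]
finger_gap: 0.0001
```

Request:
play_rows --steps '[{"claw": 255, "dp": [0.02, 0, -0.005], "angular": [0, 0, 0]}, {"claw": 255, "dp": [0.02, 0, -0.005], "angular": [0, 0, 0]}, {"claw": 255, "dp": [0.02, 0, -0.005], "angular": [0, 0, 0]}, {"claw": 255, "dp": [0.02, 0, -0.005], "angular": [0, 0, 0]}, {"claw": 0, "dp": [0, 0, 0], "angular": [0, 0, 0]}, {"claw": 0, "dp": [0, 0, 0], "angular": [0, 0, 0]}, {"claw": 0, "dp": [0, 0, 0], "angular": [0, 0, 0]}, {"claw": 0, "dp": [0, 0, 0], "angular": [0, 0, 0]}]'

```text
clock: 22.03
tcp_pos: [0.4385, -0.0513, 0.2661]
orientation: [-0.001, 0.744, 0.668, -0.001]
wrist_force: [0.4, -0.9, 0.2]
finger_gap: 0.0483
```

```bash
cat >> chk.py <<'E'
k=(abs(B[...,1])<.01)&(z>.1)&(z<.16)
x=B[k][:,0];zz=z[k];print([(round(a,3),np.median(zz[abs(x-a)<.001]).round(4)) for a in np.arange(-.09,-.062,.002) if (abs(x-a)<.001).any()])
E
python3 chk.py w7
```

```text
22.0333 [ 0.43848908 -0.05128888  0.26609426] [ 0.41976823 -0.90589242  0.23322927] 0.04833674385574513
-0.07 top z 0.1247 y [-0.0123  0.0118]
-0.05 top z 0.1203 y [-0.0144  0.0186]
-0.03 top z 0.1202 y [-0.0151  0.0185]
-0.01 top z 0.1202 y [-0.0148  0.0182]
0.01 top z 0.12 y [-0.0155  0.0179]
0.03 top z 0.12 y [-0.0152  0.0176]
0.05 top z 0.1199 y [-0.0194  0.0173]
0.07 top z 0.1204 y [-0.0155  0.0171]
[(np.float64(0.066), np.float64(0.1199)), (np.float64(0.068), np.float64(0.1201)), (np.float64(0.07), np.float64(0.1197)), (np.float64(0.072), np.float64(0.1255)), (np.float64(0.074), np.float64(0.1286)), (np.float64(0.076), np.float64(0.131)), (np.float64(0.078), np.float64(0.1335)), (np.float64(0.08), np.float64(0.1363)), (np.float64(0.082), np.float64(0.1296)), (np.float64(0.084), np.float64(0.1193)), (np.float64(0.086), np.float64(0.1173)), (np.float64(0.088), np.float64(0.1123))]
[(np.float64(-0.086), np.float64(0.1001)), (np.float64(-0.084), np.float64(0.1011)), (np.float64(-0.082), np.float64(0.1388)), (np.float64(-0.08), np.float64(0.1374)), (np.float64(-0.078), np.float64(0.1347)), (np.float64(-0.076), np.float64(0.1325)), (np.float64(-0.074), np.float64(0.1292)), (np.float64(-0.072), np.float64(0.1255)), (np.float64(-0.07), np.float64(0.1199)), (np.float64(-0.068), np.float64(0.1196)), (np.float64(-0.066), np.float64(0.1195)), (np.float64(-0.064), np.float64(0.1199))]
```

View pics/w7.png

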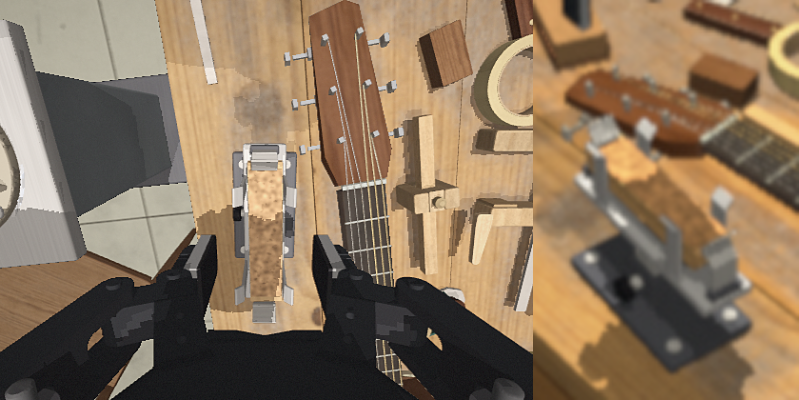

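```bash
python3 -c "
from h import *
print(env.hand_in(),env.get_state()['clock'])"
```

```text
the job is handed in; nothing more can be done
the job is handed in; nothing more can be done
```

The bar is in its holder with both clips snapped over its top edges, and I handed the job in at about 22 s on the robot's clock, out of the 56 s allowed.

- **Laying:** I gripped the bar at mid-length and lowered it until it touched the clip noses at about 5 N. I let it go there, level to within 1 mm. From the camera depth, h is about 73 mm.
- **Pressing:** I pressed the middle with shut fingers; the highest reading, taken only at the end of each move, was about 15 N. The +y clip snapped first and the −y end was still about 6 mm high. I lifted, moved 25 mm toward −y and came down again, and the bar was then level. That second press hardly registered on the force reading.
- **Final checks:** The bar's top reads 0.120 m along its length, about 47 mm above h against 46 mm expected. Both clips show matching closed profiles, with their noses over the bar's ends at about ±71 mm.
- **Bystanders:** The gripper was open and well clear when I handed in. I touched nothing else on the bench, but I did not measure the sanding block's position again afterwards.
- **Disagreement:** The fixed cameras differed by up to 6 mm on the holder's y position, so I placed by the wrist camera's measurements.

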